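# Check the yoghurt temperature and shut the incubator

### The arm

A 6-joint arm with a two-finger parallel gripper is mounted at the origin on a cart in front of the work surface, level with it; the furniture and walls round the work are solid. World frame = base frame: x ahead of the robot, y to its left, z up, the work surface at z = 0. Lengths are in m, angles in degrees, forces in N, time in s.
With the tool pointing down it reaches from about 0.35 to 0.875 m from the base axis. Payload 4.2 kg.
Tool frame: the origin (TCP) lies between the finger pads; the fingertips stand 19 mm ahead of it and the grasp point (between the pads) is the TCP; z points along the fingers, y is the line along which they close (so a half turn about z gives the same grasp; the last joint's range is limited). The gripper opens to 87 mm and grips with 3 to 60 N. Pads are 19 mm wide; open, the fingers measure 117 mm over their backs; the gripper's body (75 mm by 190 mm) begins 51 mm behind the grasp point.
Start: joints at [84.66, 22.042, 0.453, 0, -68.411, -14.817], TCP at [0.215, 0.587, 0.242] pointing down, gripper open.
Joint ranges: [-179.83, 179.83], [-69.29, 118.12], [-61.27, 80.66], [-181.25, 117.63], [-171.15, -9.14], [-177.46, 177.46]. Speed limits (degrees/s): [159.86, 159.86, 180, 180, 180, 180].

### API

Orientations are given as a 3x3 rotation matrix whose columns are the frame's x, y, z axes.
In Python, from station import r gives the robot as it stands.
- The arm moves only by the tool drive_tool, never from a script. Its argument "steps" is one flat list of numbers, 7 for each row, row after row: the turn, a rotation vector about the tool's x, y, z in rad, then the shift along the tool's x, y, z in m, then the opening, from 0 (shut) to 1 (fully open). A call has 1 to 10 rows; each row shifts and turns the commanded pose from where the row before left it, along the tool's axes as they then stand; what a row does not reach is not made up. A row lasts 1/12 s, in which the tool goes at most 41.7 mm and 7.16 degrees, less where a joint would pass 70% of its speed; a pose out of reach is approached as far as the arm can. A call is refused whole if a number of a shift passes 0.0417 or a number of a turn 0.125, either way. A call with a gripper value outside its range is refused whole. The fingers move at their own pace and stop on an object; the grip force is fixed at half the most. Time passes only in rows, so rows that do not move let the fingers close. It gives the time, the measured TCP pose, the force, the opening and the grip force at its end, in the units of the state.
- r.sense(): the state, without advancing time (a new reading comes with each control period).
- r.capture(name): name is "scene" or "side" or "wrist"; returns the picture (420x560x3 uint8, blue, green, red); there is no depth.
- r.camera_params(name): a dict with "camera_matrix" (3x3 intrinsics, pixels), "extrinsics" (4x4, takes a point from world to camera coordinates). Camera axes: x right, y down, z forward; pixel columns grow to the right and rows downward; lengths in m; the calibration is good to about 2 mm. The wrist camera is an equidistant fisheye: a pixel r from the principal point sees the ray r / f radians off the axis. A picture is of the moment at which its call begins: read the wrist's pose just before it. camera_params takes no time and is no camera call; for the wrist camera it gives the pose at the moment of the call.
- r.finish_job(): hands the job in; it is judged then, once.
The state is a dict: "time_s": time; "joints": joint angles; "joint_velocities": joint speeds; "effort": joint torques, N m; "tcp_pos": TCP position; "ee_rot": TCP orientation; "wrist_force": force on the tool from outside, world axes, zero at the start; "moment": the same for the moment, N m; "gripper_width": opening from 0.0 (shut) to 1.0 (fully open); "gripper_force": force on a finger pad.
Only numpy, scipy, OpenCV 4.12 (cv2) and the standard library are available. Lean on these libraries where they do the work, as an engineer would, in place of code of your own. Each camera call takes 0.05 s, during which the arm holds its last target. There are 200 camera calls.

### The job

The yoghurt incubator stands open on its folding stay. Take the infrared thermometer out of its dock, reach in under the raised lid and hold its lens aimed steadily at the black dot on the test pot's lid, from about 9 cm away, for a good second. Put the thermometer back upright in its dock, press the knee of the stay so that it folds, and shut the lid fully, without shifting the pots or the other things on the worktop.

Things in the scene. Friction and masses are not known exactly. Their poses are not given: they have to be found in the camera images.
- thermometer: White and orange stick infrared thermometer, 182 mm long, 36 mm (its x) by 28 mm (its y), 120 g. Origin: centre of its lower end face, the lens; z runs from the lens to the tail, so it looks along -z. It stands upright in its dock, lens down, the upper 136 mm showing above the collar; grip it across the 28 mm, 35 mm below its tail end.
- lens (a point): The thermometer's lens, on its lower end; the line of sight runs along -z here. A reading counts with the dot 60 to 120 mm in front of the lens, the line of sight passing within 12 mm of the dot's centre and at most 50 degrees from square to the dot.
- dock: Grey fixed dock of the thermometer, foot 96 by 86 mm, 10 mm thick, with an open collar rising to 56 mm. Origin: centre of the underside. The pocket in the collar is 42 mm (x) by 34 mm (y) and 46 mm deep, its floor 10 mm above the worktop; the thermometer stands on that floor with its own x along the dock's x (either way round).
- incubator: Fixed open-topped plywood box, 240 (x) by 300 (y) by 150 mm high, walls and floor 12 mm; origin: centre of the underside; its thermostat front faces -x. Five white pots, tops at 110 mm: three in the rear row (at x = +55 mm, 85 mm apart; the test pot is one of them), two in front. The raised lid hangs over the rear row: look in obliquely from the front, about 35 degrees from vertical.
- test_pot: Loose white pot, 68 mm in diameter and 98 mm high, 300 g, with a metal lid marked by a matt black dot; origin: centre of its underside. The other four pots are alike but have no dot.
- dot (a point): Centre of the black dot, 38 mm in diameter, lying flat on top of the test pot's lid (z up).
- lid (a joint): Angle of the lid: 0 as it stands open at 60 degrees on the locked stay, growing as it comes down, 1.047 = shut. A plywood board 246 by 300 by 14 mm, 0.5 kg. Its hinge is stiff: with the stay broken it stays where it is left while steep, and below about 45 degrees sinks slowly by itself; pushing it down takes a few newtons at the front edge.
- lid_front (a point): Middle of the lid's front edge, on its outer (upper) face, 245 mm from the hinge line (14 mm above the hinge line's plane). A small dark knob, 22 mm wide and 22 mm long, sticks out of the front edge here.
- hinge (a point): Middle of the lid's hinge line (along the incubator's y), on the rear rim, 120 mm behind the incubator's origin and 150 mm up. The lid's underside lies in the plane through this line.
- stay (a joint): Fold of the stay's knee: 0 locked (on its stop, 10 degrees past straight, towards the robot and up); it grows as the knee is pressed back and down: 0.17 straight, 0.6 or more safely broken, with the lid then a few degrees lower. The lid cannot be lowered while it is 0.
- knee (a point): Centre of the black thumb knob at the stay's knee, 21 mm in diameter and 26 mm long along y, outside the incubator's left (+y) wall, about 185 mm above the worktop at first. Pressed about 35 mm obliquely away from the robot and down (between +x and -z of the incubator; a few newtons) it breaks over and folds the stay's two brass links, each 84 mm long.
- mug: Loose spotted mug, a bystander; origin under its centre.
- egg_timer: Loose cream and red egg timer, 62 mm, a bystander; origin under its centre.
- lemon: Loose lemon, 71 mm long, a bystander; origin under its centre.
- pot_1: Plain pot in the box, no dot; origin: centre of its underside.
- pot_2: Plain pot in the box, no dot; origin: centre of its underside.
- pot_3: Plain pot in the box, front row, no dot; origin: centre of its underside.
- pot_4: Plain pot in the box, front row, no dot; origin: centre of its underside.
Mind the look-alikes: they are no part of the job. There is more than one size of the thermometer; the job needs the middle-sized.

How it is judged (in metres and radians):
On the way:
1. the lens looks at the black dot from 60 to 120 mm, within 12 mm of its centre and within 50 degrees of square, steadily, for one second (x of dot in the frame of lens between -0.012 and 0.012 m and y of dot in the frame of lens between -0.012 and 0.012 m and z of dot in the frame of lens between -0.12 and -0.06 m and angle between thermometer's own z axis and vertical below 0.873 rad and linear speed of thermometer below 0.03 m/s), for 1 s.
At the end, for the whole second after the job is handed in: The lid is fully shut (within 0.03 rad of 1.047); the thermometer stands in the dock's pocket, lens down, on the pocket floor (within 4 mm) and upright within 7 degrees, at rest; everything is released (value of joint lid above 1.017 rad and z of thermometer in the frame of dock below 0.014 m and horizontal distance between thermometer and dock below 0.012 m and angle between thermometer's own z axis and vertical below 0.12 rad and linear speed of thermometer below 0.02 m/s); the robot touches nothing.
It fails at once if the test pot or another pot is shifted by more than 20 mm (distance of any of test_pot, pot_1, pot_2, pot_3, pot_4 from where it was at the start of the episode above 0.02 m).
It fails at once if the mug, egg timer or lemon is shifted by more than 30 mm (distance of any of mug, egg_timer, lemon from where it was at the start of the episode above 0.03 m).
It also fails if it takes over 72 s, if anything falls off the work surface, if the arm or the gripper's body presses on something with over 40 N, if the wrist force passes 120 N, or if a joint passes its speed limit or range.

## Working session

There is one attempt and no reset: what is moved stays moved. The work goes in short steps, Python scripts to look and compute and a tool call to move; the robot and the scene stay as the last step left them, time stands still between calls to the robot, and variables do not carry over. Pictures are saved under pics/ and viewed, at most 10 in all, crops included, and the job is handed in when it is done.

Besides the shell and the picture viewer there is one more tool, called after "Request:" by a JSON object that holds its "fn" and its "kwargs". drive_tool: Moves the arm, as the interface text tells. Its arguments: {"type":"object","properties":{"steps":{"type":"array"}},"required":["steps"]}

```bash
mkdir -p pics; ls; python3 - <<'E'
from station import r
import cv2,numpy as np
for n in("scene","side"):
    cv2.imwrite(f"pics/{n}0.png",cv2.resize(r.capture(n),(800,600),interpolation=cv2.INTER_CUBIC))
    p=r.camera_params(n);print(n,np.round(p["camera_matrix"],1).tolist(),np.round(p["extrinsics"],4).tolist())
s=r.sense();print(s["tcp_pos"],np.round(s["ee_rot"],3).tolist(),s["time_s"])
E
```

```text
pics
scene [[533.9, 0.0, 275.9], [0.0, 533.9, 202.7], [0.0, 0.0, 1.0]] [[-0.9386, -0.3444, -0.0218, 0.5039], [-0.1639, 0.5005, -0.8501, 0.3072], [0.3037, -0.7943, -0.5262, 1.8289], [0.0, 0.0, 0.0, 1.0]]
side [[439.7, 0.0, 272.6], [0.0, 439.7, 209.4], [0.0, 0.0, 1.0]] [[0.8142, -0.5805, -0.0065, -0.4614], [-0.4361, -0.6042, -0.6669, 0.3524], [0.3832, 0.5458, -0.7451, 1.1681], [0.0, 0.0, 0.0, 1.0]]
[0.21517452 0.5862382  0.24053695] [[0.939, -0.345, -0.001], [-0.345, -0.939, -0.002], [0.0, 0.002, -1.0]] 0.1
```

View pics/scene0.png

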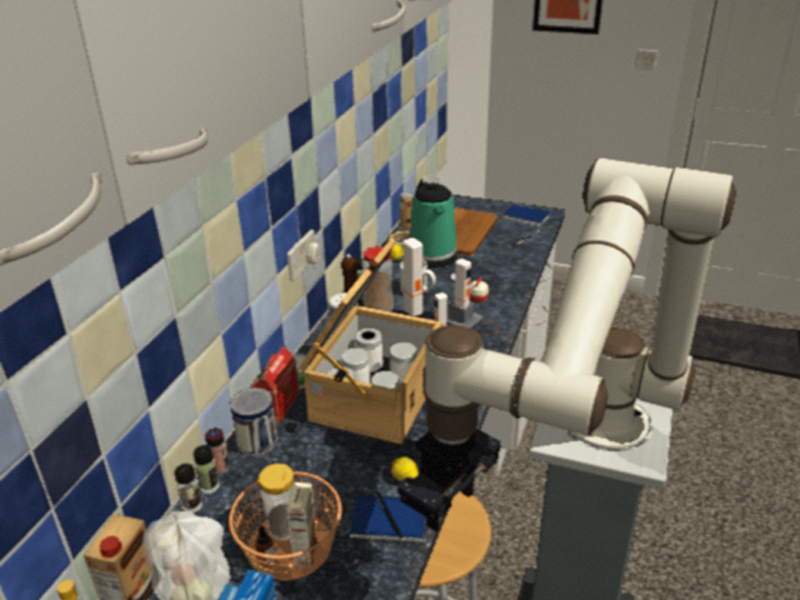

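View pics/side0.png

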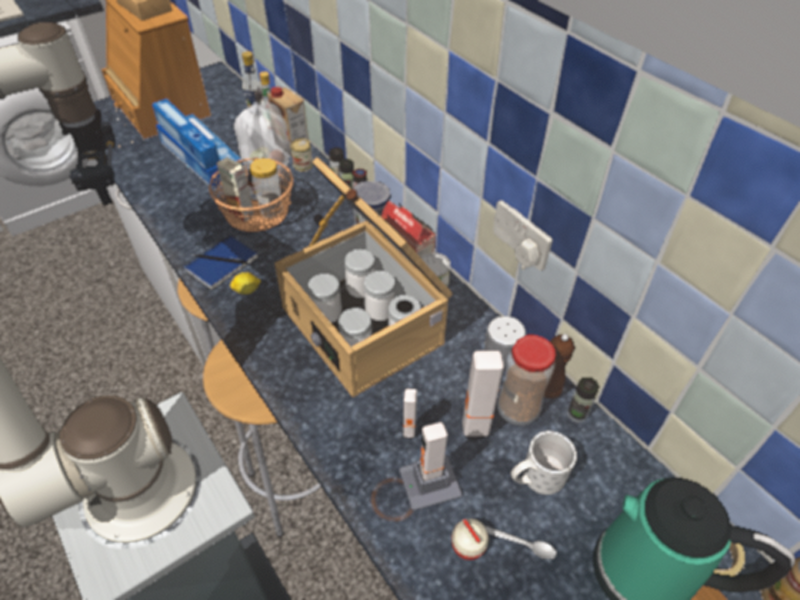

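The side view shows three thermometers: a small one at (409,412), a large one at (483,395), and the docked one at (433,455). The docked one fits the description because it is middle-sized and stands in the grey dock. I'll confirm that in an enlarged crop.

```bash
python3 - <<'E'
from station import r
import cv2
im=r.capture("side")
a=im[225:365,250:410]; cv2.imwrite("pics/c1.png",cv2.resize(a,None,fx=4.2,fy=4.2,interpolation=cv2.INTER_CUBIC))
a=im[100:280,180:340]; cv2.imwrite("pics/c2.png",cv2.resize(a,None,fx=3.3,fy=3.3,interpolation=cv2.INTER_CUBIC))
E
```

```text
(no output)
```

View pics/c1.png

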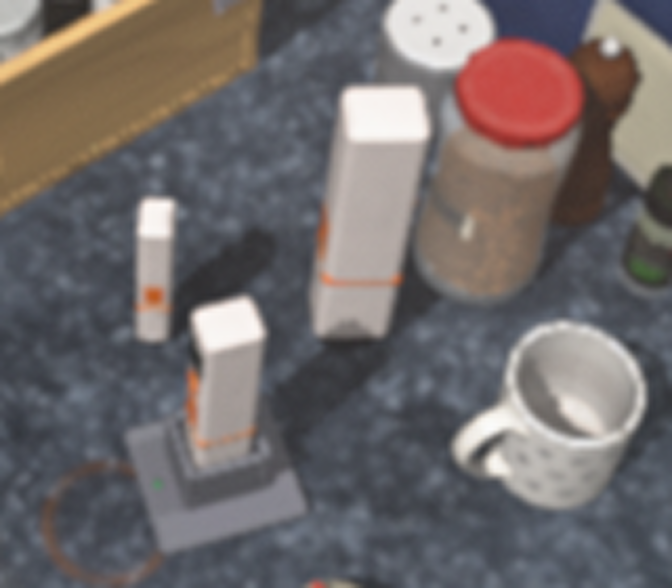

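View pics/c2.png

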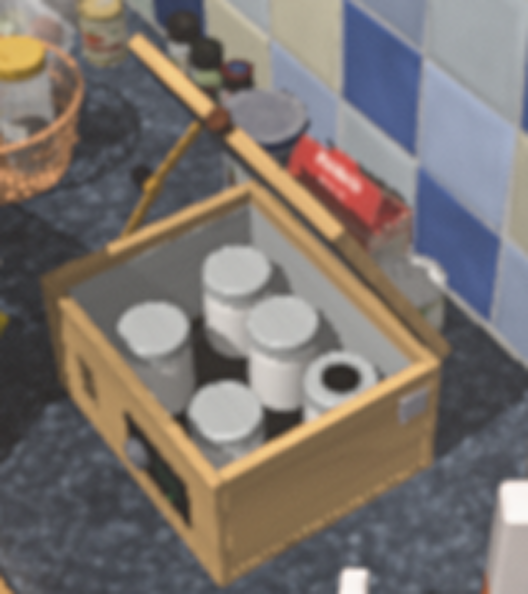

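Only the docked one stands in the grey dock and is middle-sized, so it is the target; its tail face is at about (228,322) in crop 1. Crop 2 shows the dot at (341,378) on the rear -y pot, the knee knob at (142,176), and the lid knob at (218,119).

```bash
cat > h.py <<'E'
from station import r
import numpy as np,cv2
from scipy.optimize import least_squares
from scipy.spatial.transform import Rotation as R
P=r.camera_params("side");K=np.array(P["camera_matrix"]);E=np.array(P["extrinsics"])
def proj(X,K=K,E=E):
    c=np.asarray(X)@E[:3,:3].T+E[:3,3]; c=c@K.T; return c[:,:2]/c[:,2:]
def onz(p,z,K=K,E=E):
    d=E[:3,:3].T@np.linalg.solve(K,[p[0],p[1],1]); o=-E[:3,:3].T@E[:3,3]
    return o+d*(z-o[2])/d[2]
c1=lambda u,v:(250+(u+.5)/4.2-.5,225+(v+.5)/4.2-.5)
c2=lambda u,v:(180+(u+.5)/3.3-.5,100+(v+.5)/3.3-.5)
def fit(loc,pix,x0):
    loc=np.array(loc);pix=np.array(pix)
    def f(q):
        c,s=np.cos(q[2]),np.sin(q[2])
        W=loc@np.array([[c,-s,0],[s,c,0],[0,0,1]]).T+[q[0],q[1],0]
        return (proj(W)-pix).ravel()
    o=least_squares(f,x0); return o.x,np.round(f(o.x),1)
E
python3 - <<'E'
from h import *
print("dot",onz(c2(341,378),.11),"pots",[onz(c2(*p),.11).round(3) for p in((236,270),(282,322),(154,330),(226,412))])
b=[c2(222,483),c2(437,360),c2(250,183),c2(55,290),c2(222,583)]
print([onz(p,.15).round(3) for p in b[:4]])
q,e=fit([(-.12,-.15,.15),(.12,-.15,.15),(.12,.15,.15),(-.12,.15,.15),(-.12,-.15,0)],b,[.6,0,0]);print("box",q,np.degrees(q[2]),e)
t=[c1(191,312),c1(245,297),c1(266,330),c1(208,349)]
print("therm corners",[onz(p,.192).round(3) for p in t],onz(c1(228,322),.192))
print("foot",[onz(c1(*p),.01).round(3) for p in((125,433),(307,507),(168,552))])
print("collar",[onz(c1(*p),.056).round(3) for p in((167,443),(182,485),(277,455),(192,486))])
print("knee",onz(c2(142,176),.185),"lidknob",onz(c2(218,119),.37))
print("mug",onz(c1(575,480),.0),"timer",onz((470*.7,545*.7),.02),"small",onz(c1(155,335),0),"big",onz(c1(350,330),0),"lemon",onz((244*.7,284*.7),.02), "jar", onz(c1(480,290),0),onz(c1(520,90),.15))
E
```

```text
dot [6.06278774e-01 4.52410059e-04 1.10000000e-01] pots [array([0.606, 0.173, 0.11 ]), array([0.603, 0.089, 0.11 ]), array([0.5  , 0.151, 0.11 ]), array([0.499, 0.028, 0.11 ])]
[array([ 0.438, -0.063,  0.15 ]), array([ 0.666, -0.06 ,  0.15 ]), array([0.664, 0.232, 0.15 ]), array([0.435, 0.214, 0.15 ])]
box [0.55228371 0.08558632 0.00631637] 0.36190135583852673 [-1.   1.5  2.7 -0.3  1.  -1.5 -4.4 -3.4  1.7  1.8]
therm corners [array([ 0.429, -0.286,  0.192]), array([ 0.46 , -0.297,  0.192]), array([ 0.456, -0.32 ,  0.192]), array([ 0.423, -0.31 ,  0.192])] [ 0.44192824 -0.3034367   0.192     ]
foot [array([ 0.411, -0.25 ,  0.01 ]), array([ 0.473, -0.356,  0.01 ]), array([ 0.386, -0.329,  0.01 ])]
collar [array([ 0.414, -0.289,  0.056]), array([ 0.405, -0.316,  0.056]), array([ 0.463, -0.334,  0.056]), array([ 0.409, -0.32 ,  0.056])]
knee [0.56466796 0.26719609 0.185     ] lidknob [0.55218355 0.09724187 0.37      ]
mug [ 0.62615587 -0.43838542  0.        ] timer [ 0.42252573 -0.44007601  0.02      ] small [ 0.47203239 -0.20056044  0.        ] big [ 0.58068826 -0.27398108  0.        ] lemon [0.38718665 0.34109296 0.02      ] jar [ 0.67285265 -0.30230931  0.        ] [ 0.71531134 -0.26235466  0.15      ]
```

Request:
{"fn": "drive_tool", "kwargs": {"steps": [0,0,0,0.018,0.024,-0.012,1,0,0,0,0.018,0.024,-0.012,1,0,0,0,0.018,0.024,-0.012,1,0,0,0,0.018,0.024,-0.012,1,0,0,0,0.018,0.024,-0.012,1,0,0,0,0.018,0.024,-0.012,1,0,0,0,0.018,0.024,-0.012,1,0,0,0,0.018,0.024,-0.012,1,0,0,0,0.018,0.024,-0.012,1,0,0,0,0.018,0.024,-0.012,1]}}

```text
time_s: 0.98
tcp_pos: [0.3016, 0.2977, 0.362]
ee_rot: [[0.939, -0.344, -0.0], [-0.344, -0.939, -0.0], [-0.0, 0.0, -1.0]]
wrist_force: [0.7, 0.1, 0.7]
gripper_width: 1.0
gripper_force: 0.0
```

Request:
{"fn": "drive_tool", "kwargs": {"steps": [0,0,0,0.023,0.034,0,1,0,0,0,0.023,0.034,0,1,0,0,0,0.023,0.034,0,1,0,0,0,0.023,0.034,0,1,0,0,0,0.023,0.034,0,1,0,0,0,0.023,0.034,0,1,0,0,0,0.023,0.034,0,1,0,0,0,0.023,0.034,0,1,0,0,0,0.023,0.034,0,1,0,0,0,0.023,0.034,0,1]}}

```text
time_s: 1.82
tcp_pos: [0.3999, -0.1012, 0.3617]
ee_rot: [[0.939, -0.345, 0.001], [-0.345, -0.939, 0.0], [0.001, -0.001, -1.0]]
wrist_force: [0.9, 1.1, 0.1]
gripper_width: 0.998
gripper_force: 0.0
```

Request:
{"fn": "drive_tool", "kwargs": {"steps": [0,0,-0.049,0,0,0,1,0,0,0,0.0105,0.018,0.004,1,0,0,0,0.0105,0.018,0.004,1,0,0,0,0.0105,0.018,0.004,1,0,0,0,0.0105,0.018,0.008,1,0,0,0,0.0105,0.018,0.01,1,0,0,0,0.0105,0.018,0.01,1,0,0,0,0.0105,0.018,0.01,1,0,0,0,0.0105,0.018,0.01,1,0,0,0,0.0105,0.018,0.01,1]}}

```text
time_s: 2.65
tcp_pos: [0.4421, -0.2828, 0.2907]
ee_rot: [[0.954, -0.298, -0.001], [-0.298, -0.954, 0.0], [-0.001, -0.0, -1.0]]
wrist_force: [-0.1, 0.1, 0.1]
gripper_width: 1.002
gripper_force: 0.0
```

```bash
python3 - <<'E'
from h import *
s=r.sense();p=r.camera_params("wrist");im=r.capture("wrist")
cv2.imwrite("pics/w1.png",cv2.resize(im,(800,600),interpolation=cv2.INTER_CUBIC))
print(s["tcp_pos"],np.round(s["ee_rot"],4).tolist());print(np.round(p["camera_matrix"],1).tolist(),np.round(p["extrinsics"],4).tolist())
E
```

```text
[ 0.4421272  -0.28283771  0.29072287] [[0.9544, -0.2984, -0.0005], [-0.2984, -0.9544, 0.0004], [-0.0006, -0.0002, -1.0]]
[[325.2, 0.0, 282.5], [0.0, 325.2, 209.8], [0.0, 0.0, 1.0]] [[-0.2983, -0.9545, -0.0005, -0.1383], [-0.9232, 0.2884, 0.254, 0.4461], [-0.2423, 0.0762, -0.9672, 0.5659], [0.0, 0.0, 0.0, 1.0]]
```

View pics/w1.png

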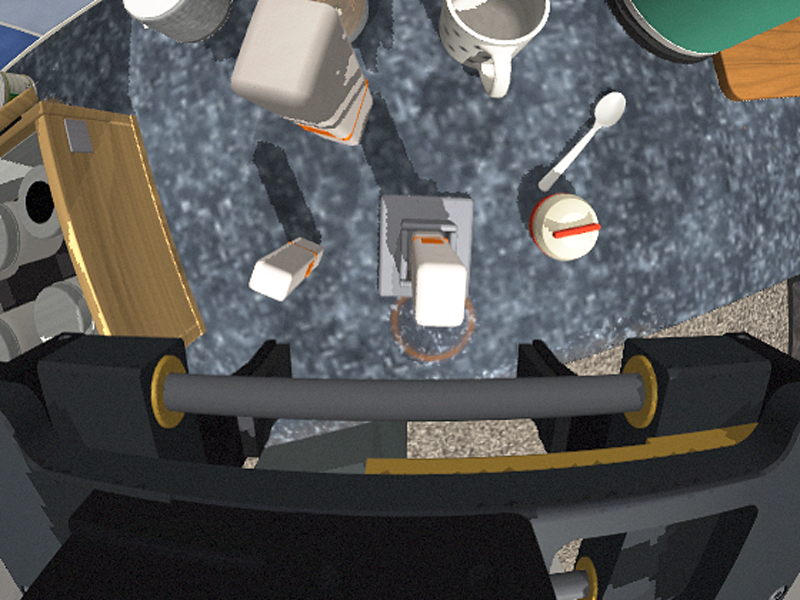

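The wrist view shows the thermometer tail centred at about (440,294), the dock foot spanning (380–472, 195–297), and the dot at (40,202).

```bash
cat >> h.py <<'E'
def wray(p,z,K,E):
    d=np.array([(p[0]-K[0,2])/K[0,0],(p[1]-K[1,2])/K[1,1]]);a=np.linalg.norm(d)
    v=np.r_[d/a*np.sin(a),np.cos(a)]; w=E[:3,:3].T@v;o=-E[:3,:3].T@E[:3,3]
    return (o+w*(z-o[2])/w[2]).round(4)
E
python3 - <<'E'
from h import *
p=r.camera_params("wrist");K=np.array(p["camera_matrix"]);E=np.array(p["extrinsics"])
w=lambda u,v,z:wray((u*.7,v*.7),z,K,E)
print("cam",-E[:3,:3].T@E[:3,3])
print("tail",w(440,294,.192),[w(*q,.192) for q in((418,263),(465,263),(461,326),(417,326))])
print("foot",[w(*q,.01) for q in((380,196),(472,196),(380,294))],"dot",w(40,202,.11),"rim",w(134,115,.15),w(203,328,.15))
E
```

```text
cam [ 0.5082734  -0.30590331  0.43101618]
tail [ 0.4446 -0.3062  0.192 ] [array([ 0.4641, -0.2999,  0.192 ]), array([ 0.4568, -0.3235,  0.192 ]), array([ 0.4239, -0.3121,  0.192 ]), array([ 0.4312, -0.2893,  0.192 ])]
foot [array([ 0.4997, -0.2809,  0.01  ]), array([ 0.4752, -0.3605,  0.01  ]), array([ 0.413 , -0.2528,  0.01  ])] dot [ 0.6044 -0.0065  0.11  ] rim [ 0.613  -0.1497  0.15  ] [ 0.4588 -0.1471  0.15  ]
```

Request:
{"fn": "drive_tool", "kwargs": {"steps": [0,0,0,0.0038,0.0104,0,1,0,0,0,0.0038,0.0104,0,1,0,0,0,0,0,0.02,1,0,0,0,0,0,0.02,1,0,0,0,0,0,0.02,1,0,0,0,0,0,0.02,1,0,0,0,0,0,0.02,1,0,0,0,0,0,0.02,1,0,0,0,0,0,0.0135,1,0,0,0,0,0,0,1]}}

```text
time_s: 3.53
tcp_pos: [0.4419, -0.3033, 0.1558]
ee_rot: [[0.954, -0.298, -0.005], [-0.298, -0.954, 0.002], [-0.005, -0.001, -1.0]]
wrist_force: [-0.5, 0.2, -0.8]
gripper_width: 1.003
gripper_force: 0.0
```

Request:
{"fn": "drive_tool", "kwargs": {"steps": [0,0,0,0,0,0,0,0,0,0,0,0,0,0,0,0,0,0,0,0,0,0,0,0,0,0,0,0,0,0,0,0,0,0,0,0,0,0,0,0,0,0,0,0,0,0,0,0,0,0,0,0,0,0,0,0,0,0,0,0,0,0,0,0,0,0,0,0,0,0]}}

```text
time_s: 4.37
tcp_pos: [0.4433, -0.304, 0.158]
ee_rot: [[0.955, -0.298, -0.0], [-0.298, -0.955, 0.0], [-0.0, -0.0, -1.0]]
wrist_force: [0.5, 0.2, 0.5]
gripper_width: 0.325
gripper_force: 4.9
```

Request:
{"fn": "drive_tool", "kwargs": {"steps": [0,0,0,0,0,0,0,0,0,0,0,0,0,0,0,0,0,0,0,-0.01,0,0,0,0,0,0,-0.02,0,0,0,0,0,0,-0.02,0,0,0,0,0,0,-0.024,0,0,0,0,0,0,-0.024,0,0,0,0,0,0,-0.024,0,0,0,0,0,0,-0.024,0,0,0,0,0,0,-0.024,0]}}

```text
time_s: 5.2
tcp_pos: [0.4429, -0.3038, 0.3299]
ee_rot: [[0.954, -0.298, 0.0], [-0.298, -0.954, 0.0], [0.0, -0.0, -1.0]]
wrist_force: [0.9, 0.0, -1.3]
gripper_width: 0.319
gripper_force: 29.6
```

```bash
python3 - <<'E'
from h import *
s=r.sense();cv2.imwrite("pics/s2.png",cv2.resize(r.capture("side")[150:390,140:460],(800,600),interpolation=cv2.INTER_CUBIC))
print(s["joints"],s["gripper_width"],s["gripper_force"])
E
```

```text
[-1.71436932e+01  1.04630316e+01 -3.07469036e+00 -6.99958544e-03
 -7.64445041e+01  8.97925949e+01] 0.3188523174352641 29.605666743591428
```

View pics/s2.png

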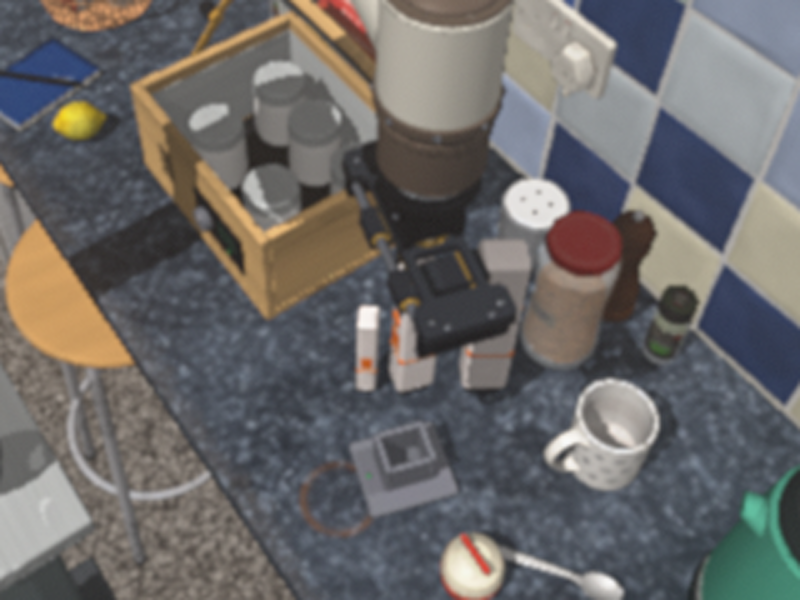

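Request:
{"fn": "drive_tool", "kwargs": {"steps": [0,0,-0.076,0,0,0,0,0,0,-0.076,0,0,0,0,0,0,-0.076,0,0,0,0,0,0,-0.075,0,0,0,0,0,0,0,0,-0.03,-0.003,0,0,0,0,0,-0.03,-0.003,0,0,0,0,0,-0.03,-0.003,0,0,0,0,0,-0.03,-0.003,0,0,0,0,0,-0.03,-0.003,0,0,0,0,0,-0.03,-0.003,0]}}

```text
time_s: 6.08
tcp_pos: [0.4427, -0.1227, 0.3466]
ee_rot: [[1.0, -0.0, 0.0], [-0.0, -1.0, 0.0], [0.0, -0.0, -1.0]]
wrist_force: [0.2, 1.4, -1.0]
gripper_width: 0.319
gripper_force: 29.6
```

Request:
{"fn": "drive_tool", "kwargs": {"steps": [0,0.1,0,0,-0.015,0,0,0,0.1,0,0,-0.015,0,0,0,0.1,0,0,-0.015,0,0,0,0.1,0,0,-0.015,0,0,0,0.1,0,0,-0.015,0,0,0,0.1,0,0,-0.015,0,0,0,0.011,0,0,-0.015,0,0,0,0,0,0,-0.015,0,0,0,0,0,0,0,0,0,0,0,0,0,0,0,0]}}

```text
time_s: 6.92
tcp_pos: [0.4429, -0.0041, 0.3463]
ee_rot: [[0.82, 0.001, 0.573], [0.001, -1.0, 0.001], [0.573, 0.0, -0.82]]
wrist_force: [0.1, -0.2, -1.3]
gripper_width: 0.322
gripper_force: 29.6
```

Request:
{"fn": "drive_tool", "kwargs": {"steps": [0,0,0,0,0,0.01,0,0,0,0,0,0,0.01,0,0,0,0,0,0,0.01,0,0,0,0,0,0,0.01,0,0,0,0,-0.0025,-0.001,0.008,0,0,0,0,0,0,0,0,0,0,0,0,0,0,0]}}

```text
time_s: 7.5
tcp_pos: [0.4689, -0.0042, 0.3051]
ee_rot: [[0.821, -0.002, 0.572], [-0.001, -1.0, -0.002], [0.572, 0.001, -0.821]]
wrist_force: [0.2, 0.2, -0.0]
gripper_width: 0.326
gripper_force: 29.6
```

```bash
python3 - <<'E'
from h import *
s=r.sense();p=r.camera_params("wrist");im=r.capture("wrist");im2=r.capture("side")
K=np.array(p["camera_matrix"]);E=np.array(p["extrinsics"])
np.savez("w2.npz",K=K,E=E)
a=cv2.resize(im[60:280,160:400],(400,367),interpolation=cv2.INTER_CUBIC)
b=cv2.resize(im2[130:280,215:365],(400,400),interpolation=cv2.INTER_CUBIC)
o=np.zeros((400,800,3),np.uint8);o[:367,:400]=a;o[:,400:]=b
cv2.imwrite("pics/w2.png",o)
Rm=np.array(s["ee_rot"]);L=s["tcp_pos"]+.148*Rm[:,2];print(L,Rm[:,2].round(3))
for d in((.606,0,.11),(.604,-.006,.11)): print(np.round(Rm.T@(np.array(d)-L),4))
E
```

```text
[ 0.5534573  -0.00451356  0.1836283 ] [ 0.572 -0.002 -0.821]
[ 0.001  -0.0047  0.0904]
[-0.0006  0.0013  0.0893]
```

View pics/w2.png

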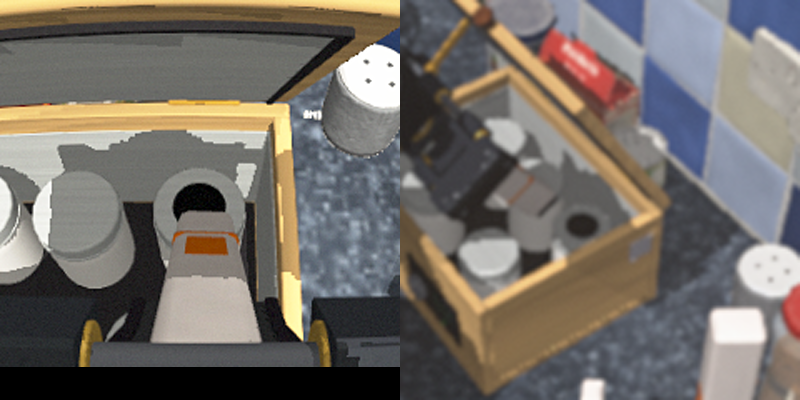

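In the wrist crop the dot spans x 174–225 with its top at y≈183, just beyond the lens end (centre x≈207).

```bash
python3 - <<'E'
from h import *
d=np.load("w2.npz");f=240/400
w=lambda u,v:wray((160+(u+.5)*f-.5,60+(v+.5)*f-.5),.11,d["K"],d["E"])
print("top",w(200,183),"L",w(174,205),"R",w(225,205),"potL",w(157,205),w(243,205))
c=lambda u,v:(215+(u+.5)*.375-.5,130+(v+.5)*.375-.5)
print("side",onz(c(582-400,226),.11))
E
```

```text
top [ 0.6248 -0.0016  0.11  ] L [0.6072 0.017  0.11  ] R [ 0.6071 -0.0196  0.11  ] potL [0.6072 0.0292 0.11  ] [ 0.6071 -0.0325  0.11  ]
side [ 6.05595089e-01 -2.35958676e-04  1.10000000e-01]
```

Request:
{"fn": "drive_tool", "kwargs": {"steps": [0,0,0,0,-0.003,0,0,0,0,0,0,0,0,0,0,0,0,0,0,0,0,0,0,0,0,0,0,0,0,0,0,0,0,0,0,0,0,0,0,0,0,0,0,0,0,0,0,0,0,0,0,0,0,0,0,0,0,0,0,0,0,0,0,0,0,0,0,0,0,0]}}

```text
time_s: 8.43
tcp_pos: [0.4687, -0.0003, 0.3052]
ee_rot: [[0.82, -0.0, 0.572], [0.0, -1.0, -0.0], [0.572, 0.0, -0.82]]
wrist_force: [-0.1, 0.4, -1.0]
gripper_width: 0.321
gripper_force: 29.6
```

Request:
{"fn": "drive_tool", "kwargs": {"steps": [0,0,0,0,0,0,0,0,0,0,0,0,0,0,0,0,0,0,0,0,0,0,0,0,0,0,0,0,0,0,0,0,0,0,0,0,0,0,0,0,0,0,0,0,0,0,0,0,0,0,0,0,0,0,0,0,0,0,0,0,0,0,0,0,0,0,0,0,0,0]}}

```text
time_s: 9.27
tcp_pos: [0.4687, -0.0003, 0.3053]
ee_rot: [[0.82, -0.0, 0.573], [0.0, -1.0, -0.0], [0.573, 0.0, -0.82]]
wrist_force: [-0.3, -0.1, -1.0]
gripper_width: 0.325
gripper_force: 29.6
```

Request:
{"fn": "drive_tool", "kwargs": {"steps": [0,0,0,0,0,0,0,0,0,0,0,0,0,0,0,0,0,0,0,0,0,0,0,0,0,0,0,0,0,0,0,0,0,0,0,0,0,0,0,0,0,0,0,0,0,0,0,0,0]}}

```text
time_s: 9.85
tcp_pos: [0.4687, -0.0003, 0.3053]
ee_rot: [[0.82, -0.0, 0.573], [0.0, -1.0, -0.0], [0.573, 0.0, -0.82]]
wrist_force: [0.4, -0.6, -0.6]
gripper_width: 0.325
gripper_force: 29.6
```

Request:
{"fn": "drive_tool", "kwargs": {"steps": [0,0,0,0,0,-0.012,0,0,0,0,0,0,-0.012,0,0,0,0,0,0,-0.012,0,0,-0.1,0,0,0.015,-0.012,0,0,-0.1,0,0,0.015,0,0,0,-0.1,0,0,0.015,0,0,0,-0.1,0,0,0.015,0,0,0,-0.1,0,0,0.015,0,0,0,-0.1,0,0,0.015,0,0,0,-0.011,0,0,0.015,0,0]}}

```text
time_s: 10.68
tcp_pos: [0.4452, -0.1053, 0.3432]
ee_rot: [[1.0, -0.004, 0.009], [-0.004, -1.0, -0.002], [0.009, 0.002, -1.0]]
wrist_force: [0.6, -0.4, -1.7]
gripper_width: 0.322
gripper_force: 29.6
```

Request:
{"fn": "drive_tool", "kwargs": {"steps": [0,0,0,0,0.033,0,0,0,0,0,0,0.033,0,0,0,0,0,0,0.033,0,0,0,0,0,0,0.033,0,0,0,0,0,0,0.033,0,0,0,0,0.076,0,0.033,0,0,0,0,0.076,0,0,0,0,0,0,0.076,0,0,0,0,0,0,0.075,0,0,0,0,0,0,0,0,0,0,0]}}

```text
time_s: 11.52
tcp_pos: [0.4419, -0.303, 0.344]
ee_rot: [[0.953, -0.303, 0.012], [-0.303, -0.953, -0.003], [0.013, -0.001, -1.0]]
wrist_force: [-0.9, 0.4, -0.3]
gripper_width: 0.324
gripper_force: 29.6
```

Request:
{"fn": "drive_tool", "kwargs": {"steps": [0,0,0,0,0,0,0,0,0,0,0,0,0,0]}}

```text
time_s: 11.68
tcp_pos: [0.4419, -0.3025, 0.3443]
ee_rot: [[0.954, -0.3, 0.013], [-0.3, -0.954, -0.003], [0.013, -0.001, -1.0]]
wrist_force: [-0.1, 0.4, -1.1]
gripper_width: 0.322
gripper_force: 29.6
```

Request:
{"fn": "drive_tool", "kwargs": {"steps": [0,-0.013,0,0.0018,0.001,0,0,0,0,0,0,0,0.025,0,0,0,0,0,0,0.025,0,0,0,0,0,0,0.025,0,0,0,0,0,0,0.025,0,0,0,0,0,0,0.02,0,0,0,0,0,0,0.007,0,0,0,0,0,0,0,0,0,0,0,0,0,0,0]}}

```text
time_s: 12.43
tcp_pos: [0.4439, -0.3043, 0.2181]
ee_rot: [[0.954, -0.3, 0.001], [-0.3, -0.954, 0.0], [0.001, -0.001, -1.0]]
wrist_force: [0.0, 0.0, -1.0]
gripper_width: 0.319
gripper_force: 29.6
```

Request:
{"fn": "drive_tool", "kwargs": {"steps": [0,0,0,-0.0006,0,0.009,0,0,0,0,0,0,0.009,0,0,0,0,0,0,0.009,0,0,0,0,0,0,0.009,0,0,0,0,0,0,0.009,0,0,0,0,0,0,0.008,0,0,0,0,0,0,0.006,0,0,0,0,0,0,0,0,0,0,0,0,0,0,0]}}

```text
time_s: 13.18
tcp_pos: [0.4427, -0.3037, 0.158]
ee_rot: [[0.954, -0.301, 0.0], [-0.301, -0.954, 0.001], [-0.0, -0.001, -1.0]]
wrist_force: [0.6, -0.1, -0.8]
gripper_width: 0.32
gripper_force: 29.8
```

Seated at the same height as when I gripped it, with no extra force. Next I release it, rise, and check.

Request:
{"fn": "drive_tool", "kwargs": {"steps": [0,0,0,0,0,0,1,0,0,0,0,0,0,1,0,0,0,0,0,0,1,0,0,0,0,0,0,1,0,0,0,0,0,0,1,0,0,0,0,0,0,1,0,0,0,0,0,0,1,0,0,0,0,0,0,1]}}

```text
time_s: 13.85
tcp_pos: [0.4427, -0.3036, 0.1584]
ee_rot: [[0.954, -0.301, 0.0], [-0.301, -0.954, 0.001], [-0.0, -0.001, -1.0]]
wrist_force: [0.1, 0.3, 0.3]
gripper_width: 0.841
gripper_force: 0.0
```

Request:
{"fn": "drive_tool", "kwargs": {"steps": [0,0,0,0,0,-0.02,1,0,0,0,0,0,-0.03,1,0,0,0,0,0,-0.03,1,0,0,0,0,0,-0.03,1,0,0,0,0,0,-0.03,1,0,0,0,0,0,-0.03,1,0,0,0,0,0,-0.03,1,0,0,0,-0.01,-0.035,0,0,0,0,0,-0.01,-0.035,0,0,0,0,0,-0.01,-0.035,0,0]}}

```text
time_s: 14.68
tcp_pos: [0.4454, -0.1939, 0.3588]
ee_rot: [[0.953, -0.303, 0.001], [-0.303, -0.953, 0.002], [0.001, -0.002, -1.0]]
wrist_force: [1.6, 0.4, -0.2]
gripper_width: 0.855
gripper_force: 0.0
```

```bash
python3 - <<'E'
from h import *
s=r.sense();im2=r.capture("side");im=r.capture("scene")
b=cv2.resize(im2[250:400,250:400],(400,400),interpolation=cv2.INTER_CUBIC)
a=cv2.resize(im[170:310,200:340],(400,400),interpolation=cv2.INTER_CUBIC)
cv2.imwrite("pics/s3.png",np.hstack([a,b])); print(s["joints"].round(1))
E
```

```text
[ -4.4   4.5  -6.1  -0.1 -79.4  76.7]
```

View pics/s3.png

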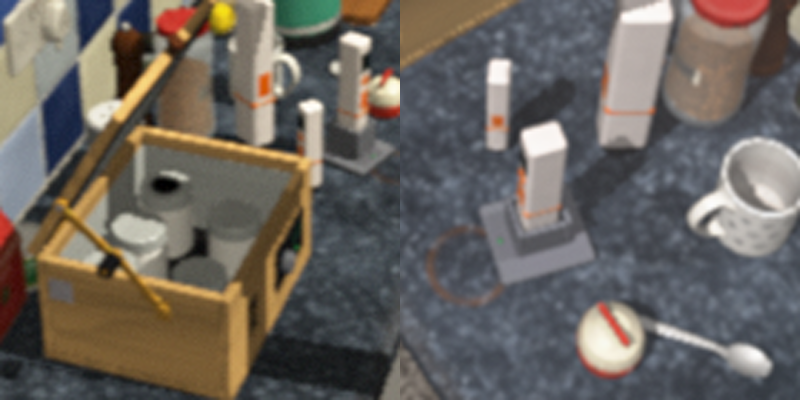

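The thermometer is back upright in its dock. The knee knob shows at (108,263) in the left (scene) crop, with link ends at (62,204) and (165,312). I'll triangulate with the side view.

```bash
python3 - <<'E'
from h import *
Q=r.camera_params("scene");K2=np.array(Q["camera_matrix"]);E2=np.array(Q["extrinsics"])
def tri(a,b):
    X=cv2.triangulatePoints(K@E[:3],K2@E2[:3],np.array(a,float).reshape(2,1),np.array(b,float).reshape(2,1))[:,0];X=X[:3]/X[3]
    return X.round(4),np.round(proj([X])[0]-a,1),np.round(proj([X],K2,E2)[0]-b,1)
s=lambda u,v:(200+(u+.5)*.35-.5,170+(v+.5)*.35-.5)
print("knee",tri(c2(142,176),s(108,263)))
print("low",tri(c2(125,238),s(165,312)))
print("high",tri(c2(200,128),s(62,204)))
E
```

```text
knee (array([0.5644, 0.2648, 0.1878]), array([ 0.2, -0.3]), array([0.2, 0.1]))
low (array([0.5156, 0.251 , 0.1277]), array([-3.7,  3.5]), array([-3. , -1.8]))
high (array([0.6238, 0.2428, 0.2372]), array([ 1.3, -1.5]), array([1.1, 0.8]))
```

Request:
{"fn": "drive_tool", "kwargs": {"steps": [0,0,-0.076,-0.015,-0.02,0,0,0,0,-0.076,-0.015,-0.02,0,0,0,0,-0.076,-0.015,-0.02,0,0,0,0,-0.076,-0.015,-0.02,0,0,0,0,0,0,-0.04,0,0,0,0,0,0,-0.04,0,0,0,0,0,0,-0.04,0,0,0,0,0,0,-0.04,0,0,0,0,0,0,-0.04,0,0,0,0,0,0,-0.04,0,0]}}

```text
time_s: 15.62
tcp_pos: [0.4023, 0.1365, 0.3593]
ee_rot: [[1.0, -0.002, 0.001], [-0.002, -1.0, 0.002], [0.001, -0.002, -1.0]]
wrist_force: [1.0, 0.5, 1.0]
gripper_width: 0.039
gripper_force: 0.0
```

Request:
{"fn": "drive_tool", "kwargs": {"steps": [0,0,0,0,-0.03,0,0,0,0,0,0,-0.03,0,0,0,0.112,0,0,-0.02,0,0,0,0.112,0,0,-0.02,0,0,0,0.112,0,0,-0.02,0,0,0,0.112,0,0,-0.02,0,0,0,0.112,0,0,-0.01,0,0,0,0.112,0,0,0,0,0,0,0.113,0,0,0,0,0,0,0,0,0,0,0,0]}}

```text
time_s: 16.45
tcp_pos: [0.4015, 0.2816, 0.3546]
ee_rot: [[0.713, 0.001, 0.701], [0.008, -1.0, -0.007], [0.701, 0.011, -0.713]]
wrist_force: [1.1, -1.2, -0.9]
gripper_width: 0.004
gripper_force: 0.0
```

Request:
{"fn": "drive_tool", "kwargs": {"steps": [0,0,0,0,0.003,0.025,0,0,0,0,0,0.003,0.025,0,0,0,0,0,0.003,0.025,0,0,0,0,0,0,0.025,0,0,0,0,0,0,0.025,0,0,0,0,0,0,0.025,0,0,0,0,0,0,0.022,0,0,0,0,0,0,0,0,0,0,0,0,0,0,0]}}

```text
time_s: 17.2
tcp_pos: [0.5264, 0.2735, 0.2368]
ee_rot: [[0.714, -0.008, 0.7], [-0.006, -1.0, -0.006], [0.7, -0.0, -0.714]]
wrist_force: [-0.1, -1.4, 0.4]
gripper_width: 0.006
gripper_force: 0.0
```

```bash
python3 - <<'E'
from h import *
im2=r.capture("side");im=r.capture("scene")
b=cv2.resize(im2[95:245,170:320],(400,400),interpolation=cv2.INTER_CUBIC)
a=cv2.resize(im[190:310,190:310],(400,400),interpolation=cv2.INTER_CUBIC)
cv2.imwrite("pics/s4.png",np.hstack([a,b]))
E
```

```text
(no output)
```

View pics/s4.png

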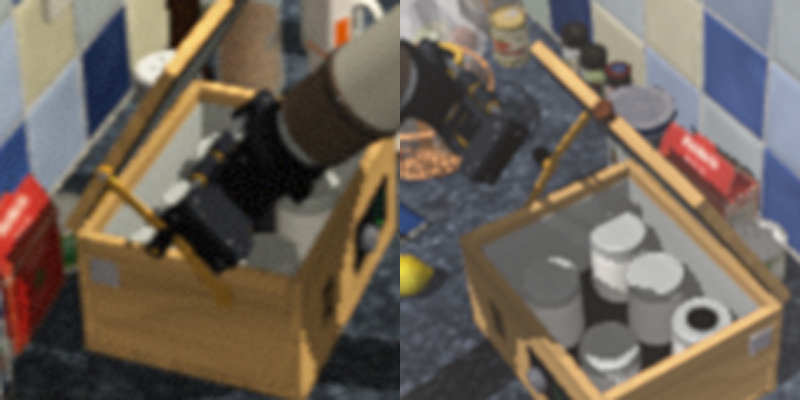

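Request:
{"fn": "drive_tool", "kwargs": {"steps": [0,0,0,-0.006,0.002,0,0,0,0,0,0,0,0.01,0,0,0,0,0,0,0.01,0,0,0,0,0,0,0.007,0,0,0,0,0,0,0.006,0,0,0,0,0,0,0.006,0,0,0,0,0,0,0.006,0,0,0,0,0,0,0.006,0,0,0,0,0,0,0.006,0,0,0,0,0,0,0,0]}}

```text
time_s: 18.13
tcp_pos: [0.5588, 0.2792, 0.2001]
ee_rot: [[0.722, -0.013, 0.692], [-0.003, -1.0, -0.015], [0.692, 0.009, -0.722]]
wrist_force: [0.0, -0.1, 1.2]
gripper_width: 0.006
gripper_force: 0.2
```

Request:
{"fn": "drive_tool", "kwargs": {"steps": [0,0,0,0,0,0,0,0,0,0,0,0,0,0,0,0,0,0,0,0,0]}}

```text
time_s: 18.38
tcp_pos: [0.5581, 0.2788, 0.2001]
ee_rot: [[0.722, -0.013, 0.691], [-0.003, -1.0, -0.015], [0.691, 0.009, -0.722]]
wrist_force: [-0.7, 0.6, -0.6]
gripper_width: 0.004
gripper_force: 0.0
```

```bash
python3 - <<'E'
from h import *
s=r.sense();print(s["joints"].round(1),s["joint_velocities"].round(2),s["effort"].round(1),s["moment"])
E
```

```text
[ 28.9  12.9 -48.7 117.6 -23.1 -51.6] [-0.03 -0.12  0.01 -0.02 -0.12 -0.06] [  0.  -26.4  14.4  -0.6  -1.2  -0. ] [0.02274522 1.41877029 0.06347076]
```

Request:
{"fn": "drive_tool", "kwargs": {"steps": [0,-0.07,0,0,0.0035,0,0,0,-0.07,0,0,0.0035,0,0,0,0,0,0,0,0,0,0,0,0,0.001,0,0.005,0,0,0,0,0.001,0,0.005,0,0,0,0,0.001,0,0.005,0,0,0,0,0,0,0,0]}}

```text
time_s: 18.97
tcp_pos: [0.5713, 0.2738, 0.191]
ee_rot: [[0.784, -0.014, 0.621], [-0.003, -1.0, -0.019], [0.621, 0.013, -0.784]]
wrist_force: [0.5, -0.6, -0.8]
gripper_width: 0.01
gripper_force: 0.0
```

```bash
python3 - <<'E'
from h import *
s=r.sense();print(s["joints"].round(1),s["effort"].round(1),s["moment"],s["wrist_force"])
E
```

```text
[ 31.5  14.2 -46.6 101.8 -20.3 -38.6] [ -0.1 -28.   14.9   0.1  -0.8  -0.1] [0.02186498 1.30801732 0.01472968] [ 0.49338778 -0.56148887 -0.81498318]
```

Request:
{"fn": "drive_tool", "kwargs": {"steps": [0,0,0,0,0,0.005,0,0,0,0,0,0,0.005,0,0,0,0,0,0,0,0]}}

```text
time_s: 19.22
tcp_pos: [0.5774, 0.273, 0.183]
ee_rot: [[0.784, -0.015, 0.62], [-0.003, -1.0, -0.02], [0.62, 0.013, -0.784]]
wrist_force: [0.4, -0.2, -0.5]
gripper_width: 0.009
gripper_force: 0.0
```

```bash
python3 - <<'E'
from h import *
s=r.sense();print(s["joints"].round(1),s["wrist_force"])
im2=r.capture("side");im=r.capture("scene")
b=cv2.resize(im2[95:215,190:310],(400,400),interpolation=cv2.INTER_CUBIC)
a=cv2.resize(im[200:300,200:300],(400,400),interpolation=cv2.INTER_CUBIC)
cv2.imwrite("pics/s5.png",np.hstack([a,b]))
E
```

```text
[ 29.9  15.2 -46.3 105.4 -19.8 -40.9] [ 0.35777883 -0.23847733 -0.51309296]
```

View pics/s5.png

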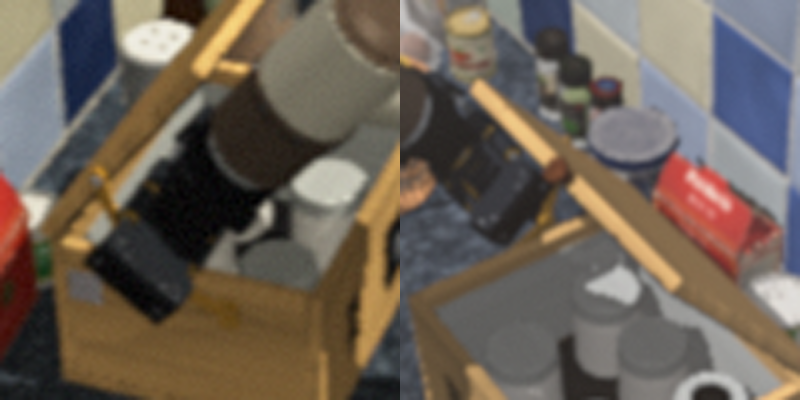

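The fold is visible, and the lid has come down a few degrees (its knob is now at about (560,170) in the right crop). Next I back off clear of the lid.

Request:
{"fn": "drive_tool", "kwargs": {"steps": [0,0,0,-0.003,0,-0.01,0,0,0,0,-0.004,-0.004,-0.015,0,0,0,0,-0.004,-0.01,-0.015,0,0,0,0,-0.004,-0.01,-0.015,0,0,0,0,-0.004,-0.01,-0.015,0,0,0,0,-0.004,-0.01,-0.02,0,0,0,0,-0.004,-0.01,-0.025,0,0,0,0,0,0,-0.03,0,0,0,0,0,0,-0.03,0,0,0,0,0,0,0,0]}}

```text
time_s: 20.15
tcp_pos: [0.4471, 0.3336, 0.3093]
ee_rot: [[0.781, -0.011, 0.624], [-0.006, -1.0, -0.01], [0.624, 0.004, -0.781]]
wrist_force: [-0.5, 0.9, -0.1]
gripper_width: 0.007
gripper_force: 0.0
```

```bash
python3 - <<'E'
from h import *
s=r.sense();print(s["joints"].round(1),s["wrist_force"])
im=r.capture("side")
# brown knob: search around
hsv=cv2.cvtColor(im,cv2.COLOR_BGR2HSV)
for n in range(1):
    sub=im[125:170,215:275].astype(int)
    m=(sub[...,2]-sub[...,0]>25)&(sub[...,2]<140)&(sub[...,2]>60)&(sub[...,1]<sub[...,2]*.72)
    k,l,st,c=cv2.connectedComponentsWithStats(m.astype(np.uint8))
    for i in range(1,k):
        if st[i,4]>8: print(st[i],c[i]+[215,125])
for a in range(30,64,3):
    a_=np.radians(a);u=np.array([-np.cos(a_),np.sin(a_)]);n_=np.array([np.sin(a_),np.cos(a_)])
    q=np.array([.67,.15])+.256*u+.007*n_
    print(a,proj([[q[0],.087,q[1]]])[0].round(1),end=" ")
E
```

```text
[ 63.7   2.2 -40.8  55.4 -43.2 -14.9] [-0.53878358  0.94215985 -0.06213013]
[19 17  6  8 33] [236.54545455 145.6969697 ]
[52 32  8  8 15] [270.73333333 160.33333333]
30 [218.1 177. ] 33 [220.  172.9] 36 [222.2 168.7] 39 [224.6 164.5] 42 [227.2 160.4] 45 [229.9 156.2] 48 [232.9 152.2] 51 [236.1 148.1] 54 [239.4 144.2] 57 [242.8 140.4] 60 [246.4 136.7] 63 [250.2 133.2]
```

Request:
{"fn": "drive_tool", "kwargs": {"steps": [0,-0.112,0,0.012,0,-0.02,0,0,-0.112,0,0.012,0,-0.02,0,0,-0.112,0,0.01,0,-0.025,0,0,-0.112,0,0.005,0.01,-0.025,0,0,-0.112,0,0,0.02,-0.025,0,0,-0.112,0,0,0.03,-0.025,0,0,0,0,0,0.04,-0.01,0,0,0,0,0,0.04,0,0,0,0,0,0,0.04,0,0,0,0,0,0,0.04,0,0]}}

```text
time_s: 21.03
tcp_pos: [0.4232, 0.1088, 0.4535]
ee_rot: [[0.998, -0.028, 0.063], [-0.027, -0.999, -0.02], [0.064, 0.018, -0.998]]
wrist_force: [0.1, 0.3, 0.5]
gripper_width: 0.005
gripper_force: 0.0
```

Request:
{"fn": "drive_tool", "kwargs": {"steps": [0.018,-0.063,0.027,0,0.01,0,0,0,0,0,0.034,0.001,0,0,0,0,0,0.034,0.001,0,0,0,0,0,0.034,0.001,0,0,0,0,0,0.034,0.001,0,0,0,0,0,0.034,0.001,0,0,0,0,0,0.034,0.001,0,0,0,0,0,0,0,0.02,0,0,0,0,0,0,0.03,0,0,0,0,0,0,0.03,0]}}

```text
time_s: 21.87
tcp_pos: [0.6278, 0.0835, 0.3719]
ee_rot: [[0.998, -0.056, 0.0], [-0.056, -0.998, 0.001], [0.0, -0.001, -1.0]]
wrist_force: [1.0, 0.6, -0.3]
gripper_width: 0.005
gripper_force: 0.0
```

Request:
{"fn": "drive_tool", "kwargs": {"steps": [0,0,0,0,0,0.014,0,0,0,0,0,0,0.014,0,0,0,0,0,0,0,0]}}

```text
time_s: 22.12
tcp_pos: [0.6254, 0.0836, 0.3415]
ee_rot: [[0.998, -0.055, -0.007], [-0.055, -0.998, -0.0], [-0.007, 0.001, -1.0]]
wrist_force: [-0.4, -0.1, -1.2]
gripper_width: 0.005
gripper_force: 0.0
```

Request:
{"fn": "drive_tool", "kwargs": {"steps": [0,0,0,-0.0145,0,0.0016,0,0,0,0,-0.0145,0,0.0016,0,0,0,0,-0.0145,0,0.0016,0,0,0,0,-0.0145,0,0.0016,0,0,0,0,-0.005,0,0.004,0,0,0,0,-0.005,0,0.004,0,0,0,0,-0.005,0,0.004,0,0,0,0,-0.005,0,0.004,0]}}

```text
time_s: 22.78
tcp_pos: [0.549, 0.0887, 0.3239]
ee_rot: [[0.999, -0.053, 0.002], [-0.053, -0.999, 0.002], [0.002, -0.002, -1.0]]
wrist_force: [0.5, -0.8, 1.6]
gripper_width: 0.007
gripper_force: 0.6
```

Request:
{"fn": "drive_tool", "kwargs": {"steps": [0,0,0,-0.0043,0,0.0049,0,0,0,0,-0.0043,0,0.0049,0,0,0,0,-0.0043,0,0.0049,0,0,0,0,-0.0043,0,0.0049,0,0,0,0,-0.0043,0,0.0049,0,0,0,0,-0.0043,0,0.0049,0,0,0,0,-0.0043,0,0.0049,0,0,0,0,-0.0043,0,0.0049,0]}}

```text
time_s: 23.45
tcp_pos: [0.5142, 0.091, 0.2843]
ee_rot: [[0.999, -0.053, 0.002], [-0.053, -0.999, 0.002], [0.002, -0.003, -1.0]]
wrist_force: [0.9, 0.4, -1.4]
gripper_width: 0.005
gripper_force: 0.2
```

Request:
{"fn": "drive_tool", "kwargs": {"steps": [0,0,0,-0.003,0,0.0061,0,0,0,0,-0.003,0,0.0061,0,0,0,0,-0.003,0,0.0061,0,0,0,0,-0.003,0,0.0061,0,0,0,0,-0.003,0,0.0061,0,0,0,0,-0.003,0,0.0061,0,0,0,0,-0.003,0,0.0061,0,0,0,0,-0.003,0,0.0061,0]}}

```text
time_s: 24.12
tcp_pos: [0.4904, 0.0922, 0.2354]
ee_rot: [[0.999, -0.053, 0.002], [-0.053, -0.999, 0.002], [0.002, -0.002, -1.0]]
wrist_force: [-1.1, -0.1, -0.9]
gripper_width: 0.008
gripper_force: 0.0
```

Request:
{"fn": "drive_tool", "kwargs": {"steps": [0,0,0,-0.0015,0,0.006,0,0,0,0,-0.0015,0,0.006,0,0,0,0,-0.0015,0,0.006,0,0,0,0,-0.0015,0,0.006,0,0,0,0,-0.001,0,0.006,0,0,0,0,-0.001,0,0.006,0,0,0,0,-0.001,0,0.006,0,0,0,0,-0.001,0,0.004,0,0,0,0,0,0,0,0]}}

```text
time_s: 24.87
tcp_pos: [0.4802, 0.0927, 0.1889]
ee_rot: [[0.999, -0.053, -0.0], [-0.053, -0.999, 0.002], [-0.0, -0.002, -1.0]]
wrist_force: [-0.5, 0.2, -0.0]
gripper_width: 0.004
gripper_force: 0.0
```

Request:
{"fn": "drive_tool", "kwargs": {"steps": [0,0,0,0,0,0.002,0,0,0,0,0,0,0.002,0,0,0,0,0,0,0.002,0,0,0,0,0,0,0.001,0,0,0,0,0,0,0.001,0,0,0,0,0,0,0,0]}}

```text
time_s: 25.37
tcp_pos: [0.481, 0.093, 0.1834]
ee_rot: [[0.999, -0.052, 0.003], [-0.052, -0.999, 0.002], [0.002, -0.002, -1.0]]
wrist_force: [-2.9, 0.2, 7.1]
gripper_width: 0.005
gripper_force: 3.7
```

```bash
python3 - <<'E'
from h import *
im=r.capture("side")
sub=im[170:260,170:290].astype(int)
m=(sub[...,2]-sub[...,0]>25)&(sub[...,2]<140)&(sub[...,2]>60)&(sub[...,1]<sub[...,2]*.72)
k,l,st,c=cv2.connectedComponentsWithStats(m.astype(np.uint8))
for i in range(1,k):
    if st[i,4]>8: print(st[i],c[i]+[170,170])
for a in(0,2,5,10,20):
    a_=np.radians(a);u=np.array([-np.cos(a_),np.sin(a_)]);n_=np.array([np.sin(a_),np.cos(a_)])
    q=np.array([.67,.15])+.256*u+.007*n_
    print(a,proj([[q[0],.087,q[1]]])[0].round(1),end=" ")
E
```

```text
[108   0  12  11  79] [285.16455696 173.56962025]
[37 42  8  5 28] [210.35714286 213.71428571]
0 [211.1 214.5] 2 [210.8 212.4] 5 [210.7 209.1] 10 [210.9 203.2] 20 [213.2 190.6]
```

Request:
{"fn": "drive_tool", "kwargs": {"steps": [0,0,0,0,0,0.001,0,0,0,0,0,0,0.001,0,0,0,0,0,0,0,0,0,0,0,0,0,0,0]}}

```text
time_s: 25.75
tcp_pos: [0.481, 0.093, 0.1833]
ee_rot: [[0.999, -0.052, 0.004], [-0.052, -0.999, 0.002], [0.003, -0.002, -1.0]]
wrist_force: [-6.9, 1.0, 17.6]
gripper_width: 0.005
gripper_force: 8.7
```

Request:
{"fn": "drive_tool", "kwargs": {"steps": [0,0,0,0,0,-0.004,0,0,0,0,0,0,-0.02,0,0,0,0,0,0,-0.03,0,0,0,0,0,0,-0.03,0,0,0,0,0,0,-0.03,0,0,0,0,0,0,-0.03,0,0,0,0,0,0,0,0]}}

```text
time_s: 26.33
tcp_pos: [0.4835, 0.0932, 0.3308]
ee_rot: [[0.999, -0.052, 0.015], [-0.052, -0.999, 0.006], [0.014, -0.007, -1.0]]
wrist_force: [0.4, 0.0, -0.2]
gripper_width: 0.007
gripper_force: 0.0
```

```bash
python3 - <<'E'
from h import *
im=r.capture("side")
sub=im[200:230,190:235].astype(int)
m=(sub[...,2]-sub[...,0]>25)&(sub[...,2]<140)&(sub[...,2]>60)&(sub[...,1]<sub[...,2]*.72)
k,l,st,c=cv2.connectedComponentsWithStats(m.astype(np.uint8))
for i in range(1,k):
    if st[i,4]>8: print(st[i],c[i]+[190,200])
# thermometer unchanged vs. picture after release (whitish tail-face centroid)
sub=im[285:330,285:320]; o=cv2.imread("pics/s3.png")[:,400:]; o=cv2.resize(o,(150,150),interpolation=cv2.INTER_AREA)[35:80,35:70]
print(np.abs(sub.astype(int)-o).mean(), r.sense()["wrist_force"])
E
```

```text
[19 12  6  5 20] [211.15 213.45]
1.6368253968253967 [ 0.19905656 -0.30829446 -0.77826658]
```

```bash
python3 -c "
from station import r
print(r.finish_job())"
```

```text
the job is handed in; nothing more can be done
None
```

The job is handed in at about 26 s with no verdict returned: by my own measurements, the lens held on the dot for over a second, the thermometer is back upright in its dock, the stay is folded, and the lid is pressed shut against its stop.

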